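# Unstack a parts cup at the kit-building table

### The arm

A 7-joint arm with a two-finger parallel gripper is mounted at the origin on the work surface. World frame = base frame: x ahead of the robot, y to its left, z up, the work surface at z = 0. Lengths are in mm, angles in rad, forces in N, time in s.
With the tool pointing down it reaches from about 400 to 875 mm from the base axis. Payload 6.5 kg.
Tool frame: the origin (TCP) lies between the finger pads; the fingertips stand env.finger_overhang ahead of it and the grasp point (between the pads) is the TCP (env.finger_overhang is the distance from the TCP to the fingertips, in mm); z points along the fingers, y is the line along which they close (so a half turn about z gives the same grasp; the last joint's range is limited). The gripper opens to 88 mm and grips with 3 to 60 N. Pads are 18 mm wide; open, the fingers measure 123 mm over their backs; the gripper's body (75 mm by 187 mm) begins 45 mm behind the grasp point.
Start: joints at [1.083, 0.536, -0.004, 1.538, 0.003, 1.067, -0.071], TCP at [266.108, -593.023, 257.716] pointing down, gripper open.
Joint ranges: [-2.7, 2.7], [-0.37, 2.16], [-1.27, 1.26], [0.24, 2.4], [-1.31, 4.45], [0.19, 1.91], [-2.76, 2.76]. Speed limits (rad/s): [2.39, 2.39, 3.14, 3.14, 3.14, 3.14, 3.14].

### API

Orientations are given as a rotation vector (axis times angle).
In Python, from station import env, claw, imaging, job gives the robot as it stands. Calls block until the motion is done:
- env.move_ptp(position, orientation): joint-space move of the TCP to a pose.
- env.move_linear(position, attitude=None, speed=150, f_stop=None): straight line of the TCP; attitude=None keeps the orientation; speed is the mean speed in mm/s. With f_stop (N) it stops when the force on the tool has changed by that much, and returns True; else False.
- env.movej(angles): joint-space move.
- claw.gripper_to(opening, newtons=None): finger opening in mm; newtons is the grip in N (None keeps the last); returns when the fingers have stopped.
- env.dwell(seconds).
- env.solve_ik(position, orientation): joint angles nearest the present ones, or None.
- env.sense(): the state.
- imaging.snapshot(name): name is "side" or "top" or "wrist"; returns a dict with "pixels" (400x640x3 uint8, blue, green, red), "z_map" (400x640 float32, mm along the optical axis (not along the pixel's ray), 0 where there is no reading), "fx", "fy", "cx", "cy" (pixels), "R" (3x3) and "t" (3): a world point X has camera coordinates R X + t; the wrist camera has in their place "hand_eye" (4x4, takes a point from camera to tool coordinates, whose origin is the TCP and whose axes are the flange's). Camera axes: x right, y down, z forward; pixel columns grow to the right and rows downward; lengths in mm; the calibration is good to about 2 mm. The wrist camera is an equidistant fisheye: a pixel r from the principal point sees the ray r / f radians off the axis. A picture is of the moment at which its call begins: read the wrist's pose just before it.
A pose or a line that the arm cannot do raises env.IKError and nothing moves.
- job.hand_in(): hands the job in; it is judged then, once.
The state is a dict: "time": time; "joint_positions": joint angles; "dq": joint speeds; "effort": joint torques, N m; "eef_pos": TCP position; "ee_rot": TCP orientation; "ft_force": force on the tool from outside, world axes, zero at the start; "torque": the same for the moment, N m; "grip_width": finger opening in mm; "gripper_force": force on a finger pad.
Only numpy, scipy, OpenCV 4.12 (cv2) and the standard library are available. Lean on these libraries where they do the work, as an engineer would, in place of code of your own. Each camera call takes 0.05 s, during which the arm holds its last target. There are 200 camera calls.

### The job

Lift the top parts cup off the nested stack of three, without pulling up or shifting the cups beneath it, and set it down (do not drop it) standing upright in the well of the empty plywood holder. Leave the filled cup in the other holder where it is.

Things in the scene. Friction and masses are not known exactly. Their poses are not given: they have to be found in the camera images.
- top_cup_center (a point): Centre (half-way up) of the stack's loose top cup: round, open, bare aluminium, 48 mm high, about 50 g. Upper half: straight collar, 56 mm outer diameter, 24 mm high, wall 2.5 mm; lower half tapers from 46 to 37 mm at the foot. Rim 24 mm above this point, foot 24 mm below; z up. Stacked, only the collar shows: just below this point begins the next cup's equally wide collar.
- second_cup_center (a point): Centre (half-way up) of the second, identical cup, 24 mm below the top cup's centre. Each cup's lower half sits inside the cup beneath with 2.5 mm play, its shoulder (at its centre's height) resting on that cup's rim; a third identical cup stands on the table. The stack is 96 mm high. To be left in place.
- empty_well (a point): Centre of the well's floor in the empty holder: a fixed square plywood block, 96 x 96 x 16 mm, with a round black-lined well, 60 mm wide and 10 mm deep; the floor is 6 mm above the table, the block's top 10 mm above this point. z up, x and y along the block's sides. A cup standing in it has its centre 24 mm above this point.
- filled_cup_center (a point): Centre (half-way up) of another identical loose cup, with small components in it, that stands alone in the well of a second, identical plywood holder. To be left in place.
Not all that is in view belongs to the job. What is shaped like the part that bears filled_cup_center but green is not meant. What is shaped like the part that bears top_cup_center but red or yellow is not meant.

How it is judged:
By the outcome, as a careful person would: the job done as asked, in the order asked, and still so for the second after the job is handed in, with the robot touching nothing.
It also fails if it takes over 35 s, if anything falls off the work surface, if the arm or the gripper's body presses on something with over 40 N, if the wrist force passes 120 N, or if a joint passes its speed limit or range.

## Working session

There is one attempt and no reset: what is moved stays moved. The work goes in short steps, each a Python script; the robot and the scene stay as the last script left them, time stands still between calls to the robot, and variables do not carry over. Pictures are saved under pics/ and viewed, at most 10 in all, crops included, and the job is handed in when it is done.

```bash
mkdir -p pics
python3 - <<'E'
from station import env, claw, imaging, job
import cv2,numpy as np,pickle
d={}
for n in("side","top"):
    s=imaging.snapshot(n); d[n]=s; cv2.imwrite(f"pics/{n}0.png",s["pixels"])
    print(n,s["fx"],s["cx"],s["cy"],s["R"],s["t"])
pickle.dump(d,open("d.pkl","wb"))
s=env.sense();print(s["time"],s["eef_pos"],s["ee_rot"],s["grip_width"],env.finger_overhang)
E
```

```text
side 387.52075243139575 325.8143510208074 196.2905762674221 [[ 0.91397247 -0.4056018   0.01189569]
 [-0.28545463 -0.66351847 -0.69156265]
 [ 0.28839207  0.62867354 -0.72221853]] [-486.66575832  202.6553664   723.5671703 ]
top 374.10334526500475 322.9846527497994 203.8405707841948 [[ 0.02281022 -0.99927451  0.03049839]
 [-0.99499631 -0.02565964 -0.09656047]
 [ 0.09727299 -0.02814322 -0.99485975]] [-32.02258369 521.15496939 765.59627113]
0.1 [ 265.88586435 -592.55559783  256.93090087] [-3.07047798e+00 -6.57471008e-01  7.28596415e-04] 87.97848542960547 19.0
```

View pics/side0.png

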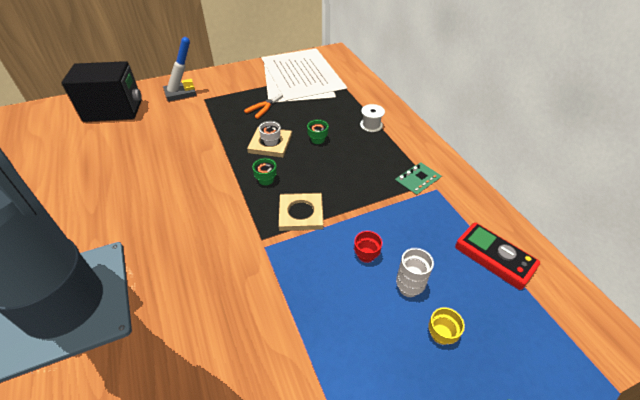

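View pics/top0.png

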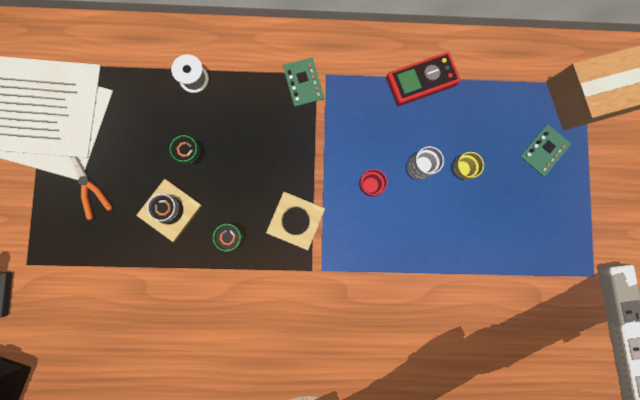

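The top view shows the stack's rim at about (429,160) and the empty holder's well at (296,220). The side view shows them at (416,262) and (301,211). The yellow cup at top (469,166) and the red cup at (373,183) stand near the stack.

```bash
cat > h.py <<'E'
import numpy as np,cv2
from scipy.optimize import least_squares
def cloud(s):
    z=s["z_map"].astype(float); v,u=np.indices(z.shape)
    c=np.stack([(u-s["cx"])/s["fx"]*z,(v-s["cy"])/s["fy"]*z,z],-1)
    return (c-s["t"])@s["R"], z>0     # R^T(c-t)
def proj(s,X):
    c=np.atleast_2d(X)@s["R"].T+s["t"]; return c[:,:2]/c[:,2:]*[s["fx"],s["fy"]]+[s["cx"],s["cy"]]
def circ(p,r):
    f=lambda a:np.hypot(*(p-a).T)-r
    o=least_squares(f,np.median(p,0),loss="soft_l1",f_scale=1); return o.x,np.sqrt(np.mean(f(o.x)**2))
E
python3 - <<'E'
import pickle
from h import *
d=pickle.load(open("d.pkl","rb"))
for n,cs,ch in(("side",(416,265),(301,211)),("top",(429,160),(296,220))):
    P,ok=cloud(d[n])
    def win(c,r): 
        m=np.zeros(ok.shape,bool); m[c[1]-r:c[1]+r,c[0]-r:c[0]+r]=1; return m&ok
    Q=P[win(cs,30)]; 
    print(n,"zmax",np.percentile(Q[:,2],[5,50,90,97,99]))
    zt=np.percentile(Q[:,2],99); r=Q[Q[:,2]>zt-4][:,:2]
    print(" rim",len(r),circ(r,26.75), r.min(0),r.max(0))
    H=win(ch,30); Q=P[H]; print(" holder z",np.percentile(Q[:,2],[5,25,50,75,95]))
    img=d[n]["pixels"]; wood=H&(img[...,2]>150)&(img[...,1]>130)&(img[...,0]<190)&(img[...,0]>80)&(abs(P[...,2]-16)<6)
    print(" wood n",wood.sum(),cv2.minAreaRect(P[wood][:,:2].astype(np.float32)),np.median(P[wood][:,2]))
    # well rim: dark region enclosed by wood, intersected with plane z=16
    dark=(img.max(-1)<70).astype(np.uint8)
    hull=np.zeros_like(dark); cv2.fillConvexPoly(hull,cv2.convexHull(np.argwhere(wood)[:,::-1].astype(np.int32)),1)
    hull=cv2.erode(hull,np.ones((5,5)))
    b=(hull&(1-wood.astype(np.uint8)))
    k,l,st,ce=cv2.connectedComponentsWithStats(b); i=1+st[1:,4].argmax()
    cn=max(cv2.findContours((l==i).astype(np.uint8),0,1)[0],key=len)[:,0].astype(float)
    s=d[n]; ray=np.c_[(cn-[s["cx"],s["cy"]])/[s["fx"],s["fy"]],np.ones(len(cn))]@s["R"]; C=-s["R"].T@s["t"]
    pl=C+ray*((16-C[2])/ray[:,2])[:,None]
    print(" well",st[i],cv2.minEnclosingCircle(pl[:,:2].astype(np.float32)),circ(pl[:,:2],29))
E
```

```text
side zmax [-1.86359033  0.72329112 82.49425312 94.1220917  95.80262012]
 rim 165 (array([ 606.69985711, -227.41853514]), np.float64(1.0166519776307315)) [ 578.90546444 -255.304061  ] [ 635.35851015 -198.97891816]
 holder z [-1.66939173 -0.27075831  1.26926251 13.60262725 16.44011237]
 wood n 947 ((485.34320068359375, 37.52397155761719), (100.01766204833984, 96.08729553222656), 69.05548095703125) 15.38762242304466
 well [287 200  27  21 415] ((484.8812255859375, 34.44881057739258), 30.531875610351562) (array([484.68086988,  35.58649988]), np.float64(0.9223587114839713))
top zmax [-3.42232574 -0.624647   72.50519975 92.31897295 94.54159243]
 rim 135 (array([ 608.25166331, -224.1937707 ]), np.float64(0.9191415921432773)) [ 580.81623109 -252.07871138] [ 635.68825141 -196.59731542]
 holder z [-2.71967072 -0.71620496  4.60613484 14.04177388 15.9515256 ]
 wood n 1364 ((486.7177429199219, 39.16355895996094), (95.08963775634766, 95.91729736328125), 68.92340850830078) 14.477262767313771
 well [281 206  29  29 642] ((486.376220703125, 39.24565505981445), 30.514951705932617) (array([486.25405699,  39.15120567]), np.float64(0.7899065136788689))
```

```bash
cat >> h.py <<'E'
from scipy.spatial.transform import Rotation as Ro
def down(yaw): return (Ro.from_euler("z",yaw)*Ro.from_rotvec([np.pi,0,0])).as_rotvec()
E
python3 - <<'E'
from station import env, claw, imaging, job
from h import *
import pickle
q0=env.sense()["joint_positions"]
best=None
for yaw in np.radians([-90,-60,-30,0,30,60,90]):
    js=[env.solve_ik(p,down(yaw)) for p in([607.5,-225.8,230],[607.5,-225.8,94],[486,38,33],[486,38,200])]
    if any(j is None for j in js): continue
    m=max(abs(np.array(j)[[0,2,4,6]]).max() for j in js); print(yaw,np.round(js[0],2))
    if best is None or m<best[0]: best=(m,yaw)
yaw=best[1];print("yaw",yaw)
env.move_ptp([607.5,-225.8,230],down(yaw))
s=env.sense(); w=imaging.snapshot("wrist")
pickle.dump((s,w,yaw),open("w1.pkl","wb"));cv2.imwrite("pics/w1.png",w["pixels"])
print(s["time"],s["eef_pos"],s["ee_rot"],s["ft_force"],{k:v for k,v in w.items() if k not in("pixels","z_map")})
E
```

```text
-1.5707963267948966 [ 0.07  0.58  0.31  1.58 -0.2   1.01 -2.7 ]
-1.0471975511965976 [ 0.16  0.57  0.19  1.58 -0.12  1.01 -2.24]
-0.5235987755982988 [ 0.24  0.56  0.07  1.57 -0.05  1.01 -1.77]
0.0 [ 0.32  0.56 -0.04  1.57  0.03  1.01 -1.31]
0.5235987755982988 [ 0.37  0.57 -0.13  1.56  0.08  1.02 -0.82]
1.0471975511965976 [ 0.45  0.57 -0.24  1.56  0.15  1.03 -0.35]
1.5707963267948966 [ 0.53  0.59 -0.35  1.55  0.22  1.04  0.12]
yaw 1.5707963267948966
1.925 [ 606.7499618  -227.99133042  229.9760943 ] [ 2.22466052e+00  2.21749230e+00 -1.85577329e-03] [-0.48818245 -0.8815524   0.51509288] {'fx': 309.70691628693146, 'fy': 309.70691628693146, 'cx': 312.7969614588644, 'cy': 203.57540968731294, 'hand_eye': array([[-1.46224611e-04, -9.54835834e-01, -2.97133822e-01,
         7.52951082e+01],
       [ 9.99999109e-01,  2.54639248e-04, -1.31039664e-03,
         2.64371205e-01],
       [ 1.32687560e-03, -2.97133748e-01,  9.54834946e-01,
        -1.26462911e+02],
       [ 0.00000000e+00,  0.00000000e+00,  0.00000000e+00,
         1.00000000e+00]])}
```

View pics/w1.png

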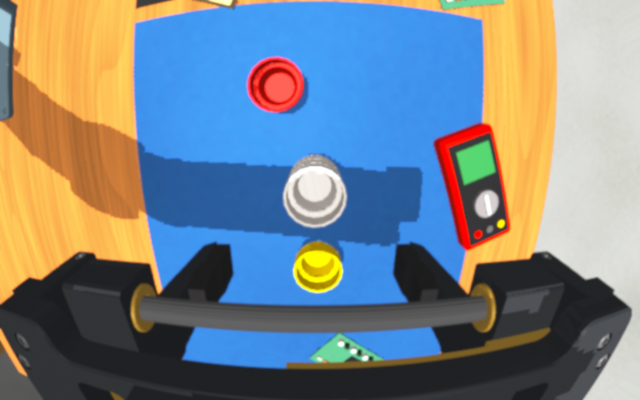

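The wrist view shows the stack's rim centred near (316,193) and midway between the fingers. Red is at (276,84) and yellow at (318,267). Next I'll fit the rim from the wrist depth and check how the arm has settled.

```bash
cat >> h.py <<'E'
def wcloud(s,w):
    z=w["z_map"].astype(float); v,u=np.indices(z.shape)
    x=(u-w["cx"])/w["fx"]; y=(v-w["cy"])/w["fy"]; th=np.hypot(x,y)+1e-9; k=np.tan(th)/th*z
    c=np.stack([x*k,y*k,z],-1); T=w["hand_eye"]
    return (c@T[:3,:3].T+T[:3,3])@Ro.from_rotvec(s["ee_rot"]).as_matrix().T+s["eef_pos"], (z>0)&(th<1.4)
def wrim(s,w,c0,zr,R=45,r=26.75):
    P,ok=wcloud(s,w); m=ok&(np.hypot(*(P[...,:2]-c0).transpose(2,0,1))<R)
    Q=P[m]; zt=np.percentile(Q[:,2],98); rr=Q[Q[:,2]>zt-4][:,:2]
    return zt,len(rr),circ(rr,r),rr.min(0),rr.max(0)
E
python3 - <<'E'
from station import env, claw, imaging, job
from h import *
import pickle
s,w,yaw=pickle.load(open("w1.pkl","rb"))
print(wrim(s,w,[607,-226],96))
for i in range(3):
    s=env.sense(); w=imaging.snapshot("wrist"); print(s["time"],s["eef_pos"],s["ee_rot"],wrim(s,w,[607,-226],96)[:3])
print(np.array(s["joint_positions"])-env.solve_ik([607.5,-225.8,230],down(yaw)))
E
```

```text
(np.float64(317.9040413685324), 5748, (array([ 606.8538472 , -224.67587438]), np.float64(8.998462776018146)), array([ 565.46382285, -214.45055037]), array([ 650.20915754, -204.54245051]))
1.975 [ 606.81224884 -227.84479961  229.97834207] [ 2.22454212e+00  2.21769568e+00 -1.53511727e-03] (np.float64(317.9146656437261), 5711, (array([ 606.78908981, -224.47978889]), np.float64(8.975345936450138)))
2.025 [ 606.90739106 -227.53084595  229.98479639] [ 2.22415745e+00  2.21822892e+00 -1.18413194e-03] (np.float64(317.87861809656516), 5727, (array([ 606.88177883, -224.40969723]), np.float64(8.880476839426327)))
2.075 [ 607.0454194  -227.25536401  230.04330461] [ 2.22366596e+00  2.21869049e+00 -8.13189311e-04] (np.float64(317.9864861162348), 5631, (array([ 607.02659375, -224.05277784]), np.float64(8.835838268456483)))
[ 1.32444319e-03 -1.22728424e-04  1.07088775e-03 -1.17140370e-04
  3.37654420e-05  2.11784230e-05 -1.91161365e-05]
```

```bash
sed -i 's/m=ok&(np/m=ok\&(P[...,2]<zr+12)\&(np/' h.py
python3 - <<'E'
from station import env, claw, imaging, job
from h import *
env.dwell(0.6)
for i in range(3):
    s=env.sense(); w=imaging.snapshot("wrist"); print(s["time"],s["eef_pos"],wrim(s,w,[607,-226],96))
env.move_linear([607.2,-226,150]); env.dwell(.6)
for i in range(3):
    s=env.sense(); w=imaging.snapshot("wrist"); print(s["time"],s["eef_pos"],wrim(s,w,[607,-226],96))
cv2.imwrite("pics/w2.png",w["pixels"])
E
```

```text
2.725 [ 607.50766961 -225.76825883  229.99783129] (np.float64(95.948256193342), 598, (array([ 608.12009067, -227.96372204]), np.float64(0.9088479616338869)), array([ 579.99784187, -256.23306094]), array([ 635.12674884, -200.40980636]))
2.775 [ 607.52191228 -225.77685994  230.00819037] (np.float64(95.88530848901875), 594, (array([ 608.14232244, -228.00711264]), np.float64(0.90576635717134)), array([ 580.07480444, -256.23775917]), array([ 635.10390886, -200.60557445]))
2.825 [ 607.51778669 -225.75391409  229.99058069] (np.float64(95.90906114686167), 599, (array([ 608.11070201, -227.97248338]), np.float64(0.9110991980430054)), array([ 580.01682298, -256.25414725]), array([ 635.05657899, -200.37710927]))
4.1583 [ 607.20255657 -226.01281484  150.06478236] (np.float64(95.84988667078221), 1172, (array([ 608.23997717, -227.9434615 ]), np.float64(0.8885877224698717)), array([ 580.45296255, -256.16476001]), array([ 636.20903051, -200.59399054]))
4.2083 [ 607.20400731 -225.98949648  150.00778836] (np.float64(95.79917821197249), 1189, (array([ 608.22802983, -227.93388258]), np.float64(0.886840626089417)), array([ 580.4105694 , -256.37499912]), array([ 636.1763828, -200.6833196]))
4.2583 [ 607.20861199 -225.95795197  150.00144873] (np.float64(95.83926061031133), 1188, (array([ 608.2376962 , -227.90770102]), np.float64(0.890661459639938)), array([ 580.44832298, -256.31880343]), array([ 636.12543305, -200.37035455]))
```

View pics/w2.png

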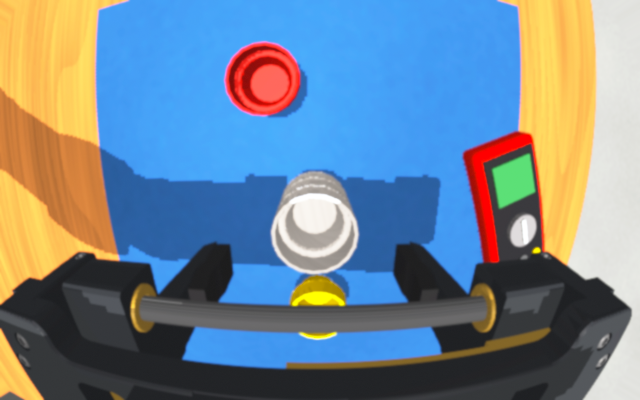

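Run:
```python
from station import env, claw, imaging, job
from h import *
s=env.sense(); w=imaging.snapshot("wrist"); P,ok=wcloud(s,w); e=s["eef_pos"]
D=P-e
for zl in(-15,-5,5,15):
  m=ok&(abs(D[...,2]-zl)<5)&(abs(D[...,1])<40)&(abs(D[...,0])<75)&(abs(D[...,0])>35)
  Q=D[m];L=Q[Q[:,0]<0];R=Q[Q[:,0]>0]
  if len(L)>5 and len(R)>5: print(zl,len(L),len(R),np.percentile(L[:,0],[50,90,97]),np.percentile(R[:,0],[50,10,3]),Q[:,1].min(),Q[:,1].max(),np.median(L[:,1]),np.median(R[:,1]))
print(s["grip_width"],e)
```

```text
-15 347 350 [-45.08853704 -43.85389791 -43.6473656 ] [44.86311408 43.85629444 43.71800474] -10.744578139223279 9.604611205188377 7.018486990952283 7.0188625305895584
-5 463 480 [-45.70105703 -43.82857762 -43.58585083] [45.43193737 43.94782215 43.75608376] -11.16376342867261 9.643823077877556 7.127528028062727 6.998388053152709
5 627 613 [-45.70138653 -44.45406787 -44.15076174] [45.88198272 44.70629562 44.24586892] -11.142219823335466 9.751539107566884 6.917717337200401 6.874181350496087
15 518 525 [-49.60245463 -44.94408046 -44.57706412] [49.76003065 45.09940923 44.73950022] -7.911401434347994 9.675491886495138 7.443994594194052 7.397815431744931
87.99785646824168 [ 607.16898817 -226.02283684  149.93313079]
```

The wrist calibration agrees with the fingers to about 0.1 mm, so I'll use (608.2, -228).

Run:
```python
from station import env, claw, imaging, job
from h import *
import pickle
env.move_linear([608.2,-228,94],speed=80); env.dwell(.4)
print(env.sense()["eef_pos"],env.sense()["ft_force"])
claw.gripper_to(60,12); claw.gripper_to(50,12); s=env.sense()
print(s["time"],s["grip_width"],s["gripper_force"],s["ft_force"],s["eef_pos"])
if abs(s["grip_width"]-56)<2:
    env.move_linear([608.2,-228,104],speed=25); s=env.sense(); print(s["grip_width"],s["gripper_force"],s["ft_force"])
    env.move_linear([608.2,-228,160],speed=80); env.dwell(.2)
    s=env.sense(); print(s["time"],s["grip_width"],s["gripper_force"],s["ft_force"],s["eef_pos"])
w=imaging.snapshot("side");cv2.imwrite("pics/s3.png",cv2.resize(w["pixels"][120:360,250:550],None,fx=2,fy=2))
```

```text
[ 608.27290353 -228.06752948   94.23557653] [-0.25759709 -0.1969144   0.53591472]
6.4167 56.40033237012928 12.000070553185651 [0.43587361 0.1536303  1.29641776] [ 608.22604618 -227.98537434   93.99538151]
56.22906005871048 11.999975668950356 [0.50270514 0.32130162 0.15603392]
8.0167 56.32888970934485 11.999921535825706 [-0.14918003  0.2622395  -0.27211744] [ 607.85498397 -227.89133312  159.36607105]
```

View pics/s3.png

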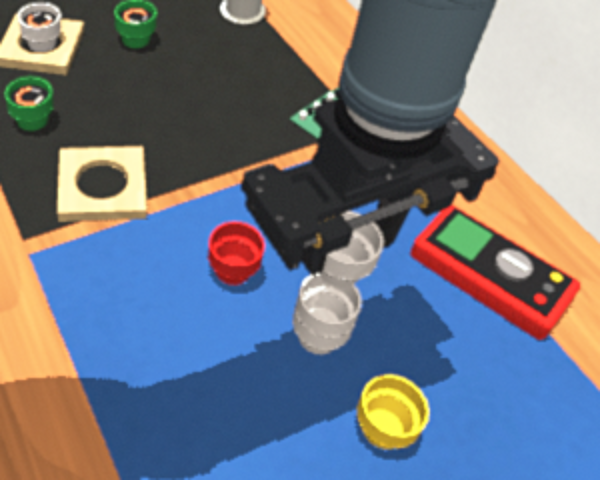

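One cup is held and the two beneath are still standing on the mat. The empty holder is at (102,182) in the crop. Next I'll move short of the well and measure it with the wrist camera.

Run:
```python
from station import env, claw, imaging, job
from h import *
import pickle
env.move_ptp([486,-50,180],down(np.pi/2)); env.dwell(.6)
s=env.sense(); w=imaging.snapshot("wrist"); cv2.imwrite("pics/w4.png",w["pixels"])
print(s["time"],s["grip_width"],s["eef_pos"])
P,ok=wcloud(s,w); I=w["pixels"]
m=ok&(abs(P[...,2]-16)<5)&(abs(P[...,0]-486)<75)&(abs(P[...,1]-38)<75)&(I[...,2]>140)&(I[...,1]>120)&(I[...,0]<200)
Q=P[m]; print(len(Q),np.median(Q[:,2]),cv2.minAreaRect(Q[:,:2].astype(np.float32)))
for c in cv2.findContours(m.astype(np.uint8),cv2.RETR_CCOMP,cv2.CHAIN_APPROX_NONE)[0]:
    if len(c)>60: # outer and hole contours
        q=P[c[:,0,1],c[:,0,0]]; q=q[abs(q[:,2]-16)<6]; print(len(q),circ(q[:,:2],30.5))
# same frame check: remaining stack, and held cup
```

```text
9.5417 56.117519010069365 [486.0480266 -50.0360533 179.9892967]
1203 15.288141148144462 ((486.3214416503906, 35.675743103027344), (96.4643783569336, 96.89954376220703), 68.88401794433594)
391 (array([475.71688168,  21.9021852 ]), np.float64(11.411942942191812))
191 (array([486.19336005,  35.68519037]), np.float64(0.3779724605474715))
163 (array([560.48719658,  62.79694218]), np.float64(10.198494338700678))
83 (array([485.16853487, 117.57084553]), np.float64(2.3517628833372126))
```

View pics/w4.png

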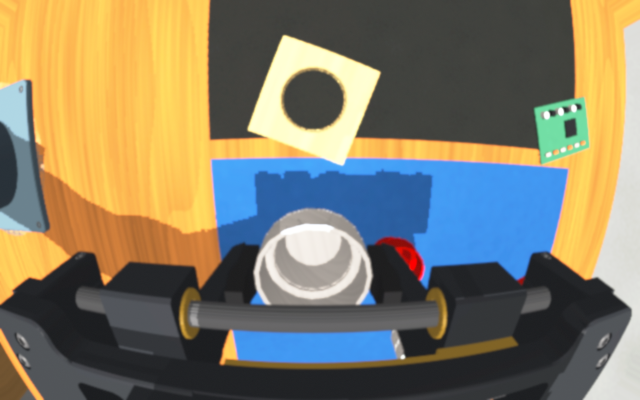

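The wrist view shows the well at (313,99) and the cup held upright at (313,262). The well's centre comes out at (486.2, 35.7) from both the square and the hole. Placing now.

Run:
```python
from station import env, claw, imaging, job
from h import *
x,y=486.2,35.7
env.move_linear([x,y,140]); env.move_linear([x,y,58],speed=80); env.dwell(.4)
print(env.sense()["eef_pos"],env.sense()["ft_force"])
hit=env.move_linear([x,y,49],speed=10,f_stop=2.5); s=env.sense(); print(hit,s["time"],s["eef_pos"],s["ft_force"],s["grip_width"])
if hit and s["eef_pos"][2]<55:
    env.dwell(.2); claw.gripper_to(62); env.dwell(.1); claw.gripper_to(86)
    env.move_linear([x,y,110],speed=80); env.move_linear([x,y-90,180]); env.dwell(.4)
    s=env.sense(); w=imaging.snapshot("wrist"); cv2.imwrite("pics/w5.png",w["pixels"]); print(s["time"],wrim(s,w,[x,y],54)[:3])
    w=imaging.snapshot("side");cv2.imwrite("pics/s5.png",cv2.resize(w["pixels"][100:340,220:520],None,fx=2,fy=2))
```

```text
[486.28346997  35.68574191  58.12273695] [-0.14344895  0.26032693 -1.19476485]
True 12.5833 [486.16787314  35.70836183  51.84838057] [-0.59947905  0.02987623  4.22735538] 56.38596550259241
15.9083 (np.float64(53.937039070590195), 683, (array([486.03918798,  35.06887549]), np.float64(0.9029828781565882)))
```

View pics/s5.png

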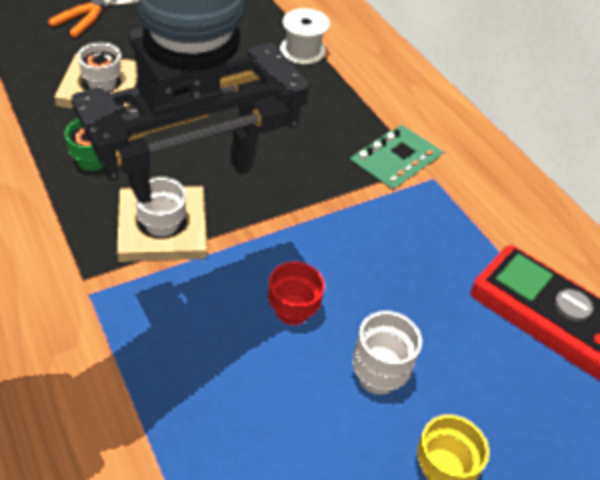

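Run:
```python
from station import env, claw, imaging, job
from h import *
import pickle
# remaining stack vs. original, same side camera
s=imaging.snapshot("side"); P,ok=cloud(s)
m=ok&(np.hypot(P[...,0]-607,P[...,1]+227)<40)&(P[...,2]<80);Q=P[m];zt=np.percentile(Q[:,2],99);r=Q[Q[:,2]>zt-4][:,:2]
print(zt,circ(r,26.75))
```

```text
72.09943628251519 (array([ 606.78501867, -227.24779327]), np.float64(1.0135522569906634))
```

The cup stands upright in the well, at about (161,205) in the crop. Its rim is at z = 54 mm, centred to within 1 mm. The two lower cups measure the same position as before (606.8, -227.2 from the side camera), and the gripper is clear.

```bash
python3 -c "
from station import job
print(job.hand_in())"
```

```text
the job is handed in; nothing more can be done
None
```

The top cup is standing upright in the empty holder's well, the two cups beneath it did not move, I left the filled cup alone, and the job is handed in at about 16 s of robot time.

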